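# Lock the filter cartridge into the desk air purifier

## Robot

A 7-joint arm with a two-finger parallel gripper is mounted at the origin on the work surface. World frame = base frame: x ahead of the robot, y to its left, z up, the work surface at z = 0. Lengths are in m, angles in rad, forces in N, time in s.
With the tool pointing down it reaches from about 0.425 to 0.95 m from the base axis. Payload 4.7 kg.
Tool frame: the origin (TCP) lies on the centre line of the jaws, within the pads' length; the fingertips stand robot.nose_length ahead of it and the grasp point (between the pads) lies 8 mm behind it (robot.nose_length is the distance from the TCP to the fingertips, in m); z points along the fingers, y is the line along which they close (so a half turn about z gives the same grasp; the last joint's range is limited). The gripper opens to 85 mm and grips with 20 to 120 N. Pads are 22 mm wide; open, the fingers measure 114 mm over their backs; the gripper's body (76 mm by 85 mm) begins 54 mm behind the grasp point. The pads swing forward as they close: fully open they stand 13 mm farther back than shut.
Start: joints at [-1.28, 0.469, -0.049, 1.532, 0.024, 1.141, -0.082], TCP at [0.212, 0.641, 0.242] pointing down, gripper open.
Joint ranges: [-2.59, 2.59], [-0.33, 1.99], [-1.39, 1.29], [0.1, 2.45], [-1.04, 4.18], [0.21, 1.99], [-2.66, 2.66]. Speed limits (rad/s): [2.57, 2.57, 3.14, 3.14, 3.14, 3.14, 3.14].

## Interface

Orientations are given as [roll, pitch, yaw] about the fixed x, y, z axes, in that order (R = Rz(yaw) Ry(pitch) Rx(roll)).
In Python, from plant import robot gives the robot as it stands. Calls block until the motion is done:
- robot.goto(position, orientation): joint-space move of the TCP to a pose.
- robot.move_straight(position, vel=0.15, attitude=None, contact_N=None): straight line of the TCP; attitude=None keeps the orientation; vel is the mean speed in m/s. With contact_N (N) it stops when the force on the tool has changed by that much, and returns True; else False.
- robot.move_joints(angles): joint-space move.
- robot.grip(opening, strength=None): opening from 0.0 (shut) to 1.0 (fully open); strength is the grip in N (None keeps the last); returns when the fingers have stopped.
- robot.sleep(seconds).
- robot.inverse_kinematics(position, orientation): joint angles nearest the present ones, or None.
- robot.sense(): the state.
- robot.grab_frame(name): name is "scene" or "top"; returns a dict with "image" (384x512x3 uint8, red, green, blue), "range_z" (384x512 float32, m along the optical axis (not along the pixel's ray), 0 where there is no reading), "fx", "fy", "cx", "cy" (pixels), "dist_coeffs" ([k1, k2, p1, p2, k3] as OpenCV has them; the pictures are not rectified), "R" (3x3) and "t" (3): a world point X has camera coordinates R X + t. Camera axes: x right, y down, z forward; pixel columns grow to the right and rows downward; lengths in m; the calibration is good to about 2 mm. A picture is of the moment at which its call begins.
A pose or a line that the arm cannot do raises robot.IKError and nothing moves.
- robot.close_job(): hands the job in; it is judged then, once.
The state is a dict: "t": time; "joint_pos": joint angles; "joint_velocities": joint speeds; "effort": joint torques, N m; "tcp_pos": TCP position; "tcp_rot": TCP orientation; "wrist_force": force on the tool from outside, world axes, zero at the start; "torque": the same for the moment, N m; "opening": opening from 0.0 (shut) to 1.0 (fully open); "gripper_force": force on a finger pad.
Only numpy, scipy, OpenCV 4.12 (cv2) and the standard library are available. Lean on these libraries where they do the work, as an engineer would, in place of code of your own. Each camera call takes 0.05 s, during which the arm holds its last target. There are 200 camera calls.

## Task

Put the filter cartridge into the desk air purifier: lower it in with its two pins through the gaps in the rim until it rests on the seat, then turn its handle clockwise (seen from above) until the ramps have pulled it firmly tight, and let go of it. Tighten it by feel, firm but never forced, and leave the mug, the plant and the tape dispenser where they are.

Things in the scene. Friction and masses are not known exactly. Their poses are not given: they have to be found in the camera images.
- purifier: Desk air purifier: white round housing fixed to the desk, 110 mm across, 97 mm high; origin on the desk under its centre, z up. Open at the top: a bore 63 mm wide, with two gaps about 15 mm wide in the grey rim to let the cartridge's pins through, on the housing's +x and -x axes, each with a blue mark on the rim. Counter-clockwise turning is blocked at the gaps.
- purifier_mouth (a point): Centre of the mouth, level with the rim's top, 97 mm above the desk. The rim is 5 mm thick at the gaps; ramps under it start 92 mm above the desk and fall 1.06 mm per 10 degrees clockwise from each gap. Deep in the bore a stiff sprung seat (20 N/mm) lies 35.5 to 40.5 mm above the desk, different every time, so the angle that is tight lies anywhere 30 to 90 degrees past the gaps.
- cartridge: Loose filter cartridge, 0.3 to 0.5 kg, upright on the desk: white pleated cylinder with blue ends, 60 mm across, 75 mm high, foot edge rounded. Two steel pins 10 mm thick stand out along its +x and -x axes to 41 mm from the centre line, 45 mm above the underside. Origin at the centre of the underside, z up. Its handle may point over either gap. Seated, its underside is 35.5 to 40.5 mm above the desk.
- handle_hub (a point): Point on the cartridge's centre line, 111 mm above its underside, half-way up the blue handle bar. The bar is 16 mm wide, 22 mm high, level along the cartridge's x axis from 25 mm behind this point to 100 mm ahead (+x). Below it a post, 30 mm along x by 14 mm; elsewhere the bar clears the cartridge's top by 25 mm. Axes as the cartridge's.
- handle_end (a point): Point in the bar, half-way up, 80 mm out along the cartridge's +x axis: the lever. Turning is nearly free, then stiffens within some 5 to 12 degrees. Firmly tight: about 0.6 to 0.9 N m, or 8 to 11 N sideways at this point; beyond 1.1 N m or 14 N is forcing it. The cartridge sinks up to 3 mm as the ramps pull it down, and stays tight by friction when let go.
- mug: Blue ceramic mug with a handle, 80 mm across, 90 mm high, loose; origin at the centre of its underside. Leave it alone.
- plant: Small plant in a terracotta pot, 72 mm across, pot 60 mm and leaves up to 105 mm high, loose; origin at the centre of its underside. Leave it alone.
- tape_dispenser: Black desk tape dispenser, 110 by 45 mm and about 60 mm high, loose; origin at the centre of its underside. Leave it alone.
There are look-alikes about, which are no part of the job. Leave any green look-alike of the cartridge alone.

How it is judged:
On the way, in this order (a step that is already met when the one before it is completed fails the run):
1. the cartridge stands in the bore with its pins through the gaps, not yet turned (horizontal distance between handle_hub and purifier below 0.01 m and angle between handle_hub's own z axis and vertical below 0.1 rad and height (world z) of handle_hub below 0.154 m and angle between the x axis of cartridge and the x axis of purifier, either way round below 0.3 rad), for 0.1 s.
2. the cartridge is turned and its ramps hold it tight (more than 10 N between pins and lugs) (horizontal distance between handle_hub and purifier below 0.01 m and angle between handle_hub's own z axis and vertical below 0.1 rad and height (world z) of handle_hub below 0.154 m and contact force between cartridge and purifier above 10 N and angle between the x axis of cartridge and the x axis of purifier, either way round above 0.4 rad), for 0.2 s.
At the end, for the whole second after the job is handed in: The cartridge sits in the purifier (centre of the handle hub within 10 mm of the purifier's axis, tilt under 0.1 rad, hub lower than 154 mm above the desk), turned more than 0.4 rad from the gaps, clamped against the purifier's lugs with more than 10 N, at rest and let go (all of step 2 and linear speed of cartridge below 0.01 m/s and contact force between cartridge and the fingers below 0.1 N); the robot touches nothing.
It fails at once if the cartridge is forced: more than 80 N between cartridge and purifier (contact force between cartridge and purifier above 80 N).
It fails at once if the mug is pushed more than 20 mm or tipped (distance of mug from where it was at the start of the episode above 0.02 m or angle between mug's own z axis and vertical above 0.3 rad).
It fails at once if the plant is pushed more than 20 mm or tipped (distance of plant from where it was at the start of the episode above 0.02 m or angle between plant's own z axis and vertical above 0.3 rad).
It fails at once if the tape dispenser is pushed more than 20 mm or tipped (distance of tape_dispenser from where it was at the start of the episode above 0.02 m or angle between tape_dispenser's own z axis and vertical above 0.3 rad).
It also fails if it takes over 64 s, if anything falls off the work surface, if the arm or the gripper's body presses on something with over 40 N, if the wrist force passes 120 N, or if a joint passes its speed limit or range.

## Working session

There is one attempt and no reset: what is moved stays moved. The work goes in short steps, each a Python script; the robot and the scene stay as the last script left them, time stands still between calls to the robot, and variables do not carry over. Pictures are saved under pics/ and viewed, at most 10 in all, crops included, and the job is handed in when it is done.

```bash
ls; mkdir -p pics; python3 - <<'E'
from plant import robot
import cv2,numpy as np,pickle
fs={}
for n in("scene","top"):
    f=robot.grab_frame(n);fs[n]=f
    cv2.imwrite(f"pics/{n}0.png",f["image"][:,:,::-1])
    print(n,f["fx"],f["fy"],f["cx"],f["cy"],f["dist_coeffs"],f["R"],f["t"])
pickle.dump(fs,open("f0.pkl","wb"))
print(robot.sense(),robot.nose_length)
E
```

```text
pics
scene 389.19398750993463 389.19398750993463 260.8104112949414 184.97460025471887 [-0.12987245  0.          0.          0.          0.        ] [[ 0.30804984  0.95136512 -0.00311566]
 [ 0.76520133 -0.24971375 -0.59338855]
 [-0.56530719  0.18040914 -0.80491013]] [-0.2006447  -0.38121394  1.3939722 ]
top 468.30899315769926 468.30899315769926 252.69271864091186 189.56682525494062 [-0.12936676  0.          0.          0.          0.        ] [[-0.0164402  -0.9998322  -0.0080808 ]
 [-0.98077175  0.01769759 -0.19435426]
 [ 0.19446466  0.0047302  -0.98089812]] [0.0428651  0.56776115 1.24555032]
{'t': 0.1, 'joint_pos': array([-1.27990692,  0.46939225, -0.04860306,  1.53358156,  0.02411995,
        1.14097078, -0.0823171 ]), 'joint_velocities': array([ 0.00180801,  0.00039452,  0.00015455, -0.00327188,  0.00064586,
        0.00155181, -0.00128911]), 'effort': array([ 7.62922682e-04, -5.11513495e+01, -4.67916916e-02, -2.38391250e+01,
        1.08242675e-02,  4.39424810e-03,  1.24174863e-05]), 'tcp_pos': array([0.2120264 , 0.64030815, 0.24134215]), 'tcp_rot': array([-3.13982866e+00,  7.46858761e-05,  2.82183095e+00]), 'wrist_force': array([-0.17217405, -0.23596706, -0.86611134]), 'torque': array([-0.00873735, -0.01976903, -0.04459376]), 'gripper_force': 0.0, 'opening': 1.0000539473623145} 0.011
```

View pics/scene0.png

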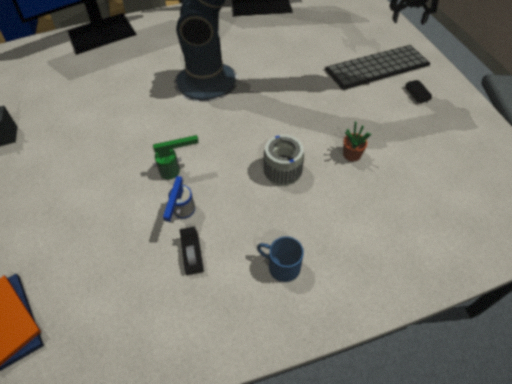

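View pics/top0.png

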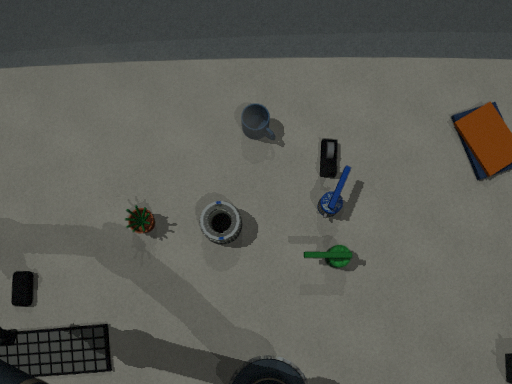

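The top view shows the blue/white cartridge at (332,203), with its bar running up to (347,170). A green look-alike stands at (340,256). The purifier is at (221,222) with blue marks at (218,204) and (221,238), the mug at (256,120), the tape dispenser at (329,158) and the plant at (141,220). The blue/white one fits the description and the green one is excluded. I'll confirm with a crop and measure.

```bash
cat > h.py <<'E'
import cv2,numpy as np
def cloud(f):
    h,w=f["range_z"].shape
    K=np.array([[f["fx"],0,f["cx"]],[0,f["fy"],f["cy"]],[0,0,1]])
    uv=np.stack(np.meshgrid(np.arange(w),np.arange(h)),-1).reshape(-1,1,2).astype(float)
    n=cv2.undistortPoints(uv,K,np.array(f["dist_coeffs"])).reshape(h,w,2)
    z=f["range_z"][...,None]
    return (np.concatenate([n*z,z],-1)-f["t"])@f["R"]   # R^T(x-t)
def masks(f):
    hsv=cv2.cvtColor(f["image"],cv2.COLOR_RGB2HSV)
    return cv2.inRange(hsv,(108,130,40),(128,255,255))>0,hsv
def bar(P,b):
    """top face of blue bar: centre, direction, lengths"""
    r=cv2.minAreaRect((P[b][:,:2]*1000).astype(np.float32)); return r
E
python3 - <<'E'
import pickle
from h import *
fs=pickle.load(open("f0.pkl","rb"))
t=fs["top"]["image"];s=fs["scene"]["image"]
a=cv2.resize(t[150:280,190:370],(720,520),interpolation=cv2.INTER_CUBIC)
cv2.imwrite("pics/crop.png",a[:,:,::-1])
for n in fs:
    f=fs[n];P=cloud(f);b,hsv=masks(f);ok=f["range_z"]>0
    Z=P[...,2]
    m=b&ok&(Z>.095)&(Z<.14)&(P[...,0]>.3)&(P[...,0]<.8)&(P[...,1]<-.05)
    print(n,"bar",m.sum(),np.median(Z[m]),bar(P,m), "tip/back",P[m][np.argmax(P[m][:,0])],P[m][np.argmin(P[m][:,0])])
    print([np.round(np.median(P[v-1:v+2,u-1:u+2].reshape(-1,3),0),3) for u,v in ([(332,203),(347,170),(221,222),(218,204),(221,238),(256,120),(329,158),(340,256)] if n=="top" else [(283,140),(284,180),(178,185)])])
    pu=ok&(Z>.09)&(Z<.102)&(P[...,0]>.3)&(P[...,0]<.8)&(abs(P[...,1]-.08)<.12)
    c,r=cv2.minEnclosingCircle((P[pu][:,:2]*1000).astype(np.float32));print("rim",pu.sum(),c,r,np.median(Z[pu]))
    mk=pu&(hsv[...,1]>110)&(abs(hsv[...,0].astype(int)-115)<15)
    k,l=cv2.connectedComponents(mk.astype(np.uint8))
    for i in range(1,k): print(" mark",(l==i).sum(),P[l==i].mean(0))
E
```

```text
scene bar 332 0.12064645197931784 ((563.3046875, -197.91102600097656), (16.461341857910156, 121.2156982421875), 64.64561462402344) tip/back [ 0.61958294 -0.21924558  0.11764232] [ 0.50604262 -0.17839684  0.11924862]
[array([0.45 , 0.131, 0.095]), array([0.534, 0.106, 0.024]), array([ 0.534, -0.178,  0.12 ])]
rim 602 (615.865234375, 69.88833618164062) 197.84022521972656 0.09517941027297291
 mark 5 [0.52778121 0.12592696 0.09525757]
 mark 1 [ 0.75454077 -0.01089316  0.09076699]
 mark 2 [ 0.77522418 -0.0166896   0.09054778]
 mark 1 [0.79576027 0.0496231  0.0905892 ]
 mark 4 [ 0.78686988 -0.01349681  0.09078471]
 mark 1 [ 0.79738591 -0.00879417  0.09058555]
 mark 1 [ 0.79888699 -0.00457154  0.09082128]
top bar 266 0.12218452498301577 ((558.872802734375, -196.4852294921875), (16.304033279418945, 121.97293090820312), 64.85735321044922) tip/back [ 0.61528093 -0.21782429  0.12085243] [ 0.50144945 -0.17612668  0.11021759]
[array([ 0.515, -0.175,  0.123]), array([ 0.603, -0.219,  0.123]), array([0.482, 0.123, 0.037]), array([0.524, 0.127, 0.092]), array([0.431, 0.119, 0.096]), array([0.789, 0.02 , 0.008]), array([ 0.661, -0.188,  0.034]), array([ 0.377, -0.189,  0.123])]
rim 747 (608.896240234375, 68.15345001220703) 192.98858642578125 0.09705189422690304
 mark 1 [ 0.78495521 -0.01088954  0.09223299]
 mark 1 [ 0.77822424 -0.01348444  0.09419387]
 mark 1 [ 0.77051487 -0.01337395  0.09099776]
 mark 2 [ 0.76269932 -0.01315819  0.09216715]
 mark 11 [0.52701317 0.12650383 0.09839041]
 mark 12 [0.43206478 0.11857256 0.09629685]
```

View pics/crop.png

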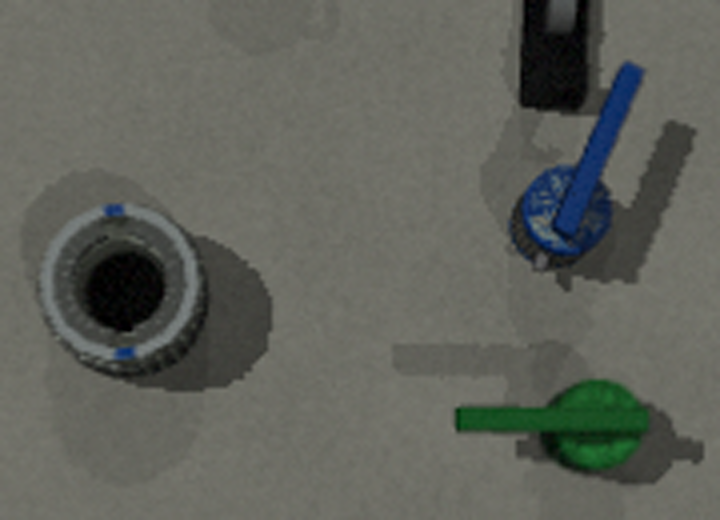

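The crop confirms it. The blue bar on the blue-topped cartridge is at crop (565,215), and the steel pin shows at crop (540,262). The green one is the decoy. Next I'll refine the rim fit, then grasp the bar at the hub and lift.

```bash
cat >> h.py <<'E'
from scipy.optimize import least_squares
def purifier(f):
    P=cloud(f);Z=P[...,2];d=np.hypot(P[...,0]-.48,P[...,1]-.1225)
    m=(f["range_z"]>0)&(abs(Z-.097)<.004)&(d<.07)
    q=P[m][:,:2];d=d[m]
    # outer edge: farthest points by azimuth bin; inner: nearest
    a=np.arctan2(q[:,1]-.1225,q[:,0]-.48);b=np.digitize(a,np.linspace(-np.pi,np.pi,25))
    out=[]
    for sel in(np.argmax,np.argmin):
        e=np.array([q[b==i][sel(d[b==i])] for i in set(b)])
        r=least_squares(lambda p:np.hypot(*(e-p[:2]).T)-p[2],[.48,.1225,.04],loss="soft_l1",f_scale=.001).x
        out.append(r)
    return out
def barpose(f,zlo,zhi,box):
    P=cloud(f);b,_=masks(f);Z=P[...,2]
    m=b&(f["range_z"]>0)&(Z>zlo)&(Z<zhi)&(P[...,0]>box[0])&(P[...,0]<box[1])&(P[...,1]>box[2])&(P[...,1]<box[3])
    q=P[m];c,s,ang=cv2.minAreaRect((q[:,:2]*1000).astype(np.float32))
    v,_,_,_=[float(x) for x in cv2.fitLine(q[:,:2].astype(np.float32),cv2.DIST_HUBER,0,.001,.001).ravel()],0,0,0
    return np.array(c)/1000,s,np.arctan2(v[1],v[0]),np.median(q[:,2]),m.sum()
E
python3 - <<'E'
import pickle
from h import *
from plant import robot
fs=pickle.load(open("f0.pkl","rb"))
for n in fs:
    print(n,purifier(fs[n]))
    c,s,a,z,k=barpose(fs[n],.114,.14,(.3,.8,-.3,-.05))
    if np.cos(a)<0:a+=np.pi
    print(c,s,a,z,k,"hub",c-.0375*np.array([np.cos(a),np.sin(a)]))
for p,y in [((.525,-.181,.103),-.44),((.48,.1225,.25),.083),((.48,.1225,.14),.083),((.48,.1225,.14),-1.5)]:
    for d in(0,np.pi):
        q=robot.inverse_kinematics(p,[np.pi,0,y+d]);print(p,y+d,None if q is None else np.round(q,2))
E
```

```text
scene [array([0.48115622, 0.12156498, 0.05215916]), array([0.48275562, 0.12053237, 0.03181246])]
[ 0.56330469 -0.19791103] (16.461341857910156, 121.2156982421875) -0.4519692402692491 0.12115212194815261 284 hub [ 0.52957011 -0.18153336]
top [array([0.47976488, 0.12315577, 0.05228552]), array([0.47936188, 0.12348439, 0.03231099])]
[ 0.5588728  -0.19648523] (16.304033279418945, 121.97293090820312) -0.43729493538126024 0.12238024904500705 258 hub [ 0.52490153 -0.18060434]
(0.525, -0.181, 0.103) -0.44 [-0.41  0.6   0.92  1.99 -0.63  0.86 -1.15]
(0.525, -0.181, 0.103) 2.701592653589793 [-0.2   0.5   0.6   1.98 -0.39  0.78  1.76]
(0.48, 0.1225, 0.25) 0.083 [-0.92  0.18  0.68  1.97 -0.13  1.03 -1.67]
(0.48, 0.1225, 0.25) 3.2245926535897933 [-0.56  0.16  0.25  1.95 -0.05  1.03  1.37]
(0.48, 0.1225, 0.14) 0.083 [-0.88  0.35  0.68  2.09 -0.31  0.8  -1.51]
(0.48, 0.1225, 0.14) 3.2245926535897933 [-0.48  0.3   0.17  2.07 -0.07  0.78  1.39]
(0.48, 0.1225, 0.14) -1.5 [ 0.55  0.58 -1.17  2.01  0.66  0.99  2.26]
(0.48, 0.1225, 0.14) 1.6415926535897931 [-0.68  0.32  0.42  2.08 -0.18  0.78 -0.08]
```

```bash
python3 - <<'E'
from h import *
from plant import robot
Y=-.444+np.pi
robot.goto([.527,-.181,.22],[np.pi,0,Y])
robot.move_straight([.527,-.181,.105],vel=.08,contact_N=15)
robot.grip(0,60)
s=robot.sense();print(s["tcp_pos"],s["tcp_rot"],s["opening"],s["wrist_force"],s["gripper_force"])
robot.move_straight([.527,-.181,.255],vel=.1)
robot.goto([.4808,.1222,.255],[np.pi,0,.083+np.pi])
s=robot.sense();print(s["t"],s["tcp_pos"],s["tcp_rot"],s["opening"],s["wrist_force"],s["torque"])
for n in("top","scene"):
    f=robot.grab_frame(n);cv2.imwrite(f"pics/{n}1.png",f["image"][:,:,::-1])
    c,s,a,z,k=barpose(f,.2,.3,(.3,.8,0,.3));a=np.arctan(np.tan(a))
    print(n,c,s,a,z,k,"hub",c-.0375*np.array([np.cos(a),np.sin(a)]))
    # visible bar end (tip) of the bar
    P=cloud(f);b,_=masks(f);m=b&(P[...,2]>.2)&(P[...,2]<.3)
    u=np.array([np.cos(a),np.sin(a)]);q=P[m][:,:2]@u;print("along",np.percentile(q,[.5,99.5]),"perp",np.percentile(P[m][:,:2]@[-u[1],u[0]],[1,50,99]))
    I=cv2.resize(f["image"][80:280,130:400] if n=="top" else f["image"][40:240,180:450],(800,592),interpolation=cv2.INTER_CUBIC);cv2.imwrite(f"pics/{n}1c.png",I[:,:,::-1])
E
```

```text
[ 0.52694837 -0.18136855  0.10511313] [-3.14127010e+00  3.12653950e-04  2.69730973e+00] 0.17699273493614517 [-0.37155138 -1.1382156   0.08568726] 59.23487305641174
8.2417 [0.48137882 0.12048502 0.25516567] [-3.14074198e+00  6.48441974e-04 -3.06144435e+00] 0.17713939032354384 [ 0.88074987 -0.72883268 -4.95668839] [-0.02276906  0.015741   -0.01251506]Traceback (most recent call last):
  File "<stdin>", line 13, in <module>
  File "h.py", line 32, in barpose
    v,_,_,_=[float(x) for x in cv2.fitLine(q[:,:2].astype(np.float32),cv2.DIST_HUBER,0,.001,.001).ravel()],0,0,0
                               ~~~~~~~~~~~^^^^^^^^^^^^^^^^^^^^^^^^^^^^^^^^^^^^^^^^^^^^^^^^^^^^^^^
cv2.error: OpenCV(4.12.0) /io/opencv/modules/imgproc/src/linefit.cpp:50: error: (-215:Assertion failed) count > 0 in function 'fitLine2D_wods'
```

```bash
python3 - <<'E'
from h import *
from plant import robot
s=robot.sense();print(s["t"],s["tcp_pos"],s["tcp_rot"],s["opening"],s["wrist_force"],s["torque"])
ims=[]
for n in("top","scene"):
    f=robot.grab_frame(n);import pickle;pickle.dump(f,open(n+"1.pkl","wb"))
    P=cloud(f);b,_=masks(f);Z=P[...,2]
    m=b&(Z>.1)&(Z<.3)&(abs(P[...,0]-.52)<.15)&(abs(P[...,1]-.12)<.15);print(n,m.sum(),np.percentile(Z[m],[5,50,95]) if m.any() else "")
    v,u=[int(x) for x in (np.argwhere(m).mean(0) if m.sum()>5 else (200,250))];
    ims.append(cv2.resize(f["image"][max(v-75,0):v+75,u-50:u+50],(400,600),interpolation=cv2.INTER_CUBIC));print(u,v)
cv2.imwrite("pics/a.png",np.hstack(ims)[:,:,::-1])
E
```

```text
8.2917 [0.48148843 0.12024991 0.25517222] [-3.14081343e+00  6.53333191e-04 -3.06215039e+00] 0.1764694736691883 [ 0.08029881  0.40380187 -4.11061427] [0.02341479 0.02209014 0.02531656]
top 0 
250 200
scene 446 [0.22136783 0.26476663 0.27208759]
290 116
```

View pics/a.png

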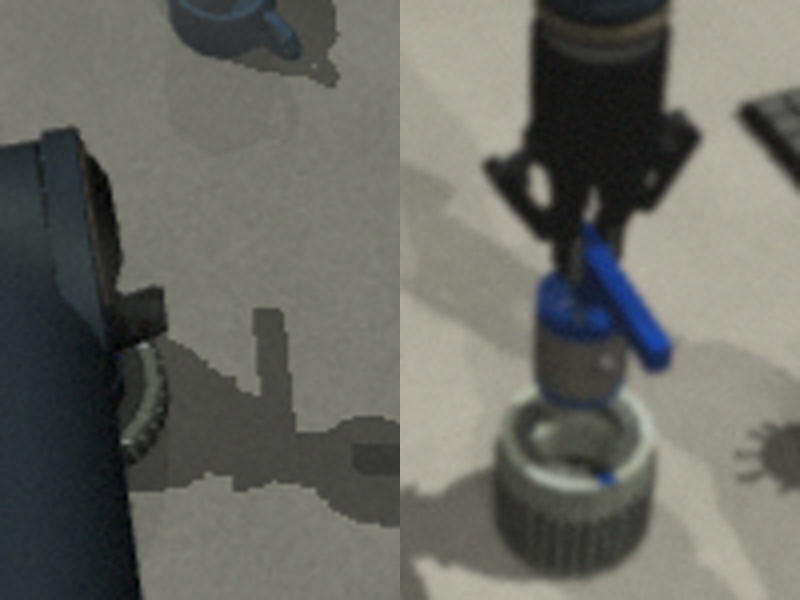

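The right half (scene view) shows the cartridge hanging upright above the purifier, with the front blue mark at (605,478). The bar swings out towards (655,355), a little to the right of the mark. The arm hides it in the top view. I'll measure it from the scene depth.

```bash
python3 - <<'E'
import pickle
from h import *
f=pickle.load(open("scene1.pkl","rb"))
for lo in(.262,.266):
    c,s,a,z,k=barpose(f,lo,.285,(.37,.67,0,.27));a=np.arctan(np.tan(a))
    print(c,s,a,z,k,"hub from centre",c-.0375*np.array([np.cos(a),np.sin(a)]))
    P=cloud(f);b,_=masks(f);m=b&(P[...,2]>lo)&(P[...,2]<.285)&(abs(P[...,0]-.52)<.15)&(abs(P[...,1]-.12)<.15)
    u=np.array([np.cos(a),np.sin(a)]);w=np.array([-u[1],u[0]]);q=P[m][:,:2];t=np.percentile(q@u,99.5);pm=np.percentile(q@w,[1,50,99]);print("tip",t,pm,"hub from tip",(t-.1)*u+(pm[0]+pm[2])/2*w)
# body: top rim cylinder z 0.16..0.23 outline
Z=P[...,2];m=(f["range_z"]>0)&(abs(P[...,0]-.48)<.045)&(abs(P[...,1]-.12)<.05)&(Z>.17)&(Z<.215)
q=P[m];r=least_squares(lambda p:np.hypot(q[:,0]-p[0]-p[2]*(q[:,2]-.195),q[:,1]-p[1]-p[3]*(q[:,2]-.195))-.03,[.48,.12,0,0],loss="soft_l1",f_scale=.001);print("body",m.sum(),r.x,np.sqrt(np.mean(r.fun**2)))
f0=pickle.load(open("f0.pkl","rb"))["scene"];P=cloud(f0);Z=P[...,2]
m=(f0["range_z"]>0)&(abs(P[...,0]-.48)<.065)&(abs(P[...,1]-.12)<.065)&(Z>.015)&(Z<.085)&(np.hypot(P[...,0]-.481,P[...,1]-.122)>.045)
q=P[m];r=least_squares(lambda p:np.hypot(q[:,0]-p[0],q[:,1]-p[1])-p[2],[.48,.12,.055],loss="soft_l1",f_scale=.001);print("housing",m.sum(),r.x)
m=(f0["range_z"]>0)&(abs(P[...,0]-.53)<.045)&(abs(P[...,1]+.18)<.045)&(Z>.01)&(Z<.07)
q=P[m];r=least_squares(lambda p:np.hypot(q[:,0]-p[0],q[:,1]-p[1])-p[2],[.527,-.18,.03],loss="soft_l1",f_scale=.001);print("cart0",m.sum(),r.x)
E
```

```text
[0.52932391 0.12267734] (110.09381103515625, 18.785322189331055) 0.0412029739393103 0.27050089061314864 242 hub from centre [0.49185574 0.12113266]
tip 0.5879657539639277 [0.09318727 0.09991378 0.10877238] hub from tip [0.48339211 0.12099407]
[0.52932391 0.12267734] (110.09381103515625, 18.785322189331055) 0.040848340888103185 0.2707237588165443 213 hub from centre [0.4918552  0.12114595]
tip 0.5877793871894536 [0.0934562  0.10073282 0.10907281] hub from tip [0.48323716 0.12109947]
body 294 [0.48279106 0.11967082 0.00485096 0.00194153] 0.0024859424115496694
housing 690 [0.47971244 0.12169047 0.05581608]
cart0 264 [ 0.52545667 -0.18125203  0.03119685]
```

```bash
cat >> h.py <<'E'
def settle(robot,p,yaw,n=3):
    """move to p with the steady-state error taken out; returns the command that does it"""
    p=np.array(p,float);c=p.copy();y=yaw
    for _ in range(n):
        robot.move_straight(c,vel=.05,attitude=[np.pi,0,y]);robot.sleep(.15)
        s=robot.sense();c+=.8*(p-s["tcp_pos"])
        y+=.8*((yaw-s["tcp_rot"][2]+np.pi)%(2*np.pi)-np.pi)
    return c,y
E
python3 - <<'E'
from h import *
from plant import robot
c,y=settle(robot,[.4803,.1219,.215],.085+np.pi)
s=robot.sense();print(c,y,s["t"],s["tcp_pos"],s["tcp_rot"],s["wrist_force"])
c[2]+=.14-.215
print(robot.move_straight(c,vel=.03,attitude=[np.pi,0,y],contact_N=7))
s=robot.sense();print(s["t"],s["tcp_pos"],s["tcp_rot"],s["wrist_force"],s["torque"])
E
```

```text
[0.48028995 0.12190068 0.21498721] 3.22659188125565 10.2917 [0.48026524 0.12185645 0.21491422] [-3.14155898e+00 -1.35696747e-05 -3.05661671e+00] [ 0.26267835  0.3928735  -4.54848234]
True
12.5583 [0.48035699 0.12186703 0.14162193] [ 3.14132046e+00 -4.24881145e-04 -3.05664971e+00] [-0.88803066 -0.25598952  4.96843951] [0.11518044 0.16204896 0.04885283]
```

```bash
python3 - <<'E'
from h import *
from plant import robot
robot.sleep(.2)
robot.grip(.5);robot.sleep(.2)
p=robot.sense();print(p["tcp_pos"],p["wrist_force"],p["opening"])
x,y=.4803,.1219;a=.085
robot.move_straight([x,y,.205],vel=.15)
robot.grip(.36)
e=[x+.08*np.cos(a),y+.08*np.sin(a)]
f=robot.grab_frame("scene")
c,s_,A,z,k=barpose(f,.148,.17,(.37,.67,0,.27));A=np.arctan(np.tan(A));print("bar",c,s_,A,z,k,"hub",c-.0375*np.array([np.cos(A),np.sin(A)]))
robot.move_straight(e+[.2],vel=.15)
c,yw=settle(robot,e+[.18],a+np.pi,2)
c[2]+=.141-.18
print(robot.move_straight(c,vel=.05,attitude=[np.pi,0,yw],contact_N=5))
robot.sleep(.2);s=robot.sense();print(s["t"],s["tcp_pos"],s["tcp_rot"],s["wrist_force"],s["opening"])
f=robot.grab_frame("scene");cv2.imwrite("pics/l.png",cv2.resize(f["image"][70:220,200:350],(600,600),interpolation=cv2.INTER_CUBIC)[:,:,::-1])
E
```

```text
[0.47880295 0.12157337 0.14021714] [ 0.30815733 -0.09863201  0.08735844] 0.5013592545969475
bar [0.52170306 0.12345582] (120.11561584472656, 16.15201187133789) 0.08010116921314919 0.15659522709942617 237 hub [0.4843233  0.12045524]
False
17.1583 [0.56013233 0.12874474 0.14123654] [ 3.14135711e+00  5.78737309e-04 -3.05653580e+00] [-0.22255231  0.40530695  1.00268424] 0.3614122867605703
```

View pics/l.png

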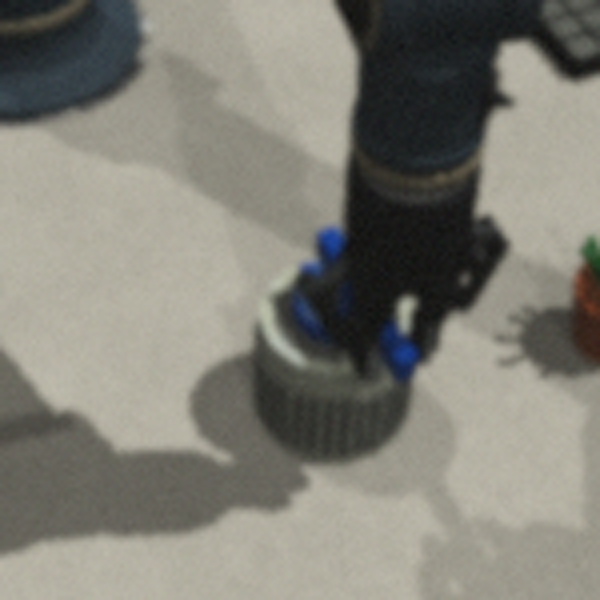

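The scene crop shows the fingers straddling the outer bar at (400,350), with the cartridge down in the bore. Next is the clockwise sweep by feel.

```bash
python3 - <<'E'
from h import *
from plant import robot
h=np.array([.4803,.1219]);s=robot.sense();F0=s["wrist_force"].copy();a=.085;n=0
def ft():
    S=[]
    for _ in range(4): S.append(robot.sense());robot.sleep(.02)
    F=np.mean([s["wrist_force"] for s in S],0)-F0;p=S[-1]["tcp_pos"];r=p[:2]-h
    return (r[0]*F[1]-r[1]*F[0])/.08,p,F,S[-1]["t"]
f=0
while a>.085-np.radians(100):
    a-=np.radians(2.5 if f<2.5 else .7 if f<6.5 else .35)
    robot.move_straight([*(h+.08*np.array([np.cos(a),np.sin(a)])),.140],vel=.04,attitude=[np.pi,0,a+np.pi])
    if f>2.5: robot.sleep(.08)
    f,p,F,t=ft();n+=1
    if n%4==0 or f>2.5: print(round(t,1),"cmd",round(np.degrees(.085-a),1),"act",np.round(np.degrees(.085-np.arctan2(*(p[:2]-h)[::-1])),1),"f",round(f,2),np.round(F,1))
    if f>9.2: robot.sleep(.15);f=ft()[0];print("settled",f)
    if f>8.8 or t>52: break
E
```

```text
18.5 cmd 10.0 act 10.0 f 0.19 [0.  0.2 0.1]
19.7 cmd 20.0 act 20.0 f 0.52 [-0.1  0.6 -0.2]
21.0 cmd 30.0 act 30.0 f 0.21 [-0.   0.2 -0.1]
22.3 cmd 40.0 act 40.0 f 0.84 [ 0.3  0.8 -0.4]
23.5 cmd 50.0 act 50.0 f 0.44 [-0.1  0.8 -0. ]
24.8 cmd 60.0 act 60.0 f 0.52 [ 0.1  0.7 -0.8]
26.1 cmd 70.0 act 69.8 f 2.57 [ 2.2  1.3 -0.9]
26.5 cmd 70.7 act 70.3 f 4.12 [ 3.7  1.8 -1.6]
26.9 cmd 71.4 act 71.3 f 5.81 [ 5.3  2.4 -1.7]
27.3 cmd 72.1 act 72.0 f 5.56 [ 5.2  1.9 -2. ]
27.7 cmd 72.8 act 72.6 f 5.86 [ 5.4  2.2 -2.2]
28.1 cmd 73.5 act 73.2 f 6.18 [ 6.1  1.4 -3.1]
28.5 cmd 74.2 act 73.8 f 6.69 [ 6.3  2.2 -3.4]
28.9 cmd 74.5 act 73.9 f 7.46 [ 7.   2.6 -3.8]
29.3 cmd 74.9 act 74.1 f 8.21 [ 7.8  2.5 -4.8]
29.7 cmd 75.2 act 74.4 f 8.42 [ 8.   2.7 -4.6]
30.1 cmd 75.6 act 74.7 f 8.52 [ 8.1  2.8 -4.9]
30.5 cmd 75.9 act 74.9 f 8.87 [ 8.5  2.6 -5.9]
```

Tight at about 0.71 N m. Now I'll back off, lift clear and check.

```bash
python3 - <<'E'
from h import *
from plant import robot
h=np.array([.4803,.1219]);a=np.radians(-75.9)+.085
b=a+np.radians(5)
P=h+.08*np.array([np.cos(b),np.sin(b)])
robot.move_straight([*P,.140],vel=.03,attitude=[np.pi,0,a+np.pi]);robot.sleep(.1)
s=robot.sense();print(s["tcp_pos"],s["wrist_force"],s["gripper_force"])
robot.grip(.45)
robot.move_straight([*P,.25],vel=.1)
robot.goto([.50,-.18,.32],[np.pi,0,a+np.pi])
robot.sleep(.3)
s=robot.sense();print(s["t"],s["tcp_pos"],s["wrist_force"])
ims=[]
for n in("top","scene"):
    f=robot.grab_frame(n)
    try:
        c,s_,A,z,k=barpose(f,.145,.17,(.37,.67,-.03,.25));A=np.radians(-90)-.0+ (np.arctan(np.tan(A))+np.pi/2) if np.arctan(np.tan(A))<0 else np.arctan(np.tan(A))-np.pi
        print(n,c,s_,A,z,k,"hub",c-.0375*np.array([np.cos(A),np.sin(A)]))
    except Exception as e: print(n,"bar hidden")
    v,u=(215,225) if n=="top" else (150,270)
    ims.append(cv2.resize(f["image"][v-60:v+60,u-60:u+60],(400,400),interpolation=cv2.INTER_CUBIC))
cv2.imwrite("pics/end.png",np.hstack(ims)[:,:,::-1])
E
```

```text
[0.51201933 0.04839679 0.13977736] [-0.60606916  0.5451923  -0.11336055] 0.0
33.7083 [ 0.5003571  -0.17873718  0.31960251] [ 0.39049879 -0.50604326  0.65243235]
top [0.49527652 0.08774309] (15.435812950134277, 122.85931396484375) -1.1301331507307462 0.1580063610278843 291 hub [0.47928129 0.12166067]
scene [0.49917062 0.08506689] (17.375442504882812, 121.78181457519531) -1.1261212831795733 0.15557290282812242 262 hub [0.48303945 0.11892004]
```

View pics/end.png

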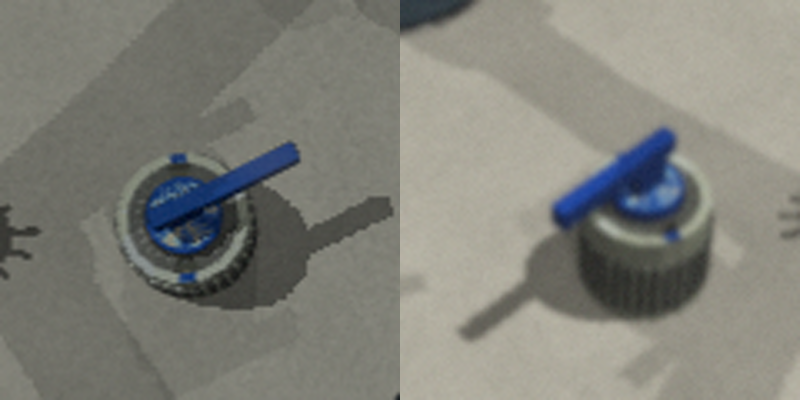

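Both views show the cartridge level in the bore and clear of the arm. The bar has turned about 70° from the gap marks (top (178,158) and (188,277)) and didn't spring back after release. The mug, plant and tape dispenser were not touched.

```bash
python3 -c "
from plant import robot
print(robot.close_job())"
```

```text
the job is handed in; nothing more can be done
None
```

The filter cartridge is seated in the purifier, turned about 70° clockwise until firmly tight (about 0.7 N m by feel) and let go; the job is handed in, but no verdict was returned.

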